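Close the width jig by one hole and hold the lock pin home

ROBOT

A 6-joint arm with a two-finger parallel gripper is mounted at the origin on a cart in front of the work surface, level with it; the furniture and walls round the work are solid. World frame = base frame: x ahead of the robot, y to its left, z up, the work surface at z = 0. Lengths are in m, angles in rad, forces in N, time in s.
With the tool pointing down it reaches from about 0.35 to 0.775 m from the base axis. Payload 7.3 kg.
Tool frame: the origin (TCP) lies at the very end of the fingers, on their centre line; the grasp point (between the pads) lies 19 mm behind it (robot.tcp_to_grasp is the z of the grasp point in the tool frame, in m); z points along the fingers, y is the line along which they close (so a half turn about z gives the same grasp; the last joint's range is limited). The gripper opens to 92 mm and grips with 3 to 60 N. Pads are 19 mm wide; open, the fingers measure 130 mm over their backs; the gripper's body (75 mm by 190 mm) begins 47 mm behind the grasp point.
Start: joints at [1.139, 0.342, 1.524, -0, 1.275, -0.146], TCP at [0.148, 0.504, 0.227] pointing down, gripper open.
Joint ranges: [-2.53, 2.53], [-0.77, 2.02], [0.04, 2.7], [-1, 4.14], [0.28, 2.66], [-3.11, 3.11]. Speed limits (rad/s): [2.57, 2.57, 3.14, 3.14, 3.14, 3.14].

INTERFACE

Orientations are given as [roll, pitch, yaw] about the fixed x, y, z axes, in that order (R = Rz(yaw) Ry(pitch) Rx(roll)).
In Python, from cell import monitor, read_camera, get_calibration, job, robot gives the robot as it stands. The module is installed in compiled form; this text tells all that it offers.
- The arm moves only by the tool send_rows, never from a script. Its argument "targets" is a list of rows, each an object with "translation": the shift along the tool's x, y, z in cm, a list of three; "spin": the turn about the tool's z in degrees; "jaw": the opening, from 0 (shut) to 1 (fully open). A call has exactly 5 rows; each row is the pose to reach, as a shift and turn from the pose commanded when the call began, along the tool's axes at that moment; what a row does not reach only later rows make up. A row lasts 1/10 s, in which the tool goes at most 50 mm and 8.59 degrees, less where a joint would pass 70% of its speed; a pose out of reach is approached as far as the arm can. A call with a gripper value outside its range is refused whole. The fingers move at their own pace and stop on an object; "force" is the grip in N (left out, the last holds). Time passes only in rows, so rows that repeat a pose let the fingers close, or fill a call up. It gives the time, the measured TCP pose, the force, the opening and the grip force at its end, in the units of the state.
- monitor.observe(): the state, without advancing time (a new reading comes with each control period).
- read_camera(name): name is "scene" or "side" or "wrist"; returns (picture, depth): 400x640x3 uint8, red, green, blue; 400x640 float32, m along the optical axis (not along the pixel's ray), 0 where there is no reading.
- get_calibration(name): a dict with "intrinsics" (3x3 intrinsics, pixels), "origin" and "orientation" of the camera in the world; the wrist camera has in their place "hand_eye" (4x4, takes a point from camera to tool coordinates, whose origin is the TCP and whose axes are the flange's). Camera axes: x right, y up, looking along -z (the intrinsics and any distortion apply to the point x, -y, -z); pixel columns grow to the right and rows downward; lengths in m; the calibration is good to about 2 mm. The wrist camera is an equidistant fisheye: a pixel r from the principal point sees the ray r / f radians off the axis. A picture is of the moment at which its call begins: read the wrist's pose just before it. get_calibration takes no time and is no camera call.
- job.hand_in(): hands the job in; it is judged then, once.
The state is a dict: "time": time; "qpos": joint angles; "qvel": joint speeds; "joint_efforts": joint torques, N m; "tool_pos": TCP position; "tool_rot": TCP orientation; "contact_force": force on the tool from outside, world axes, zero at the start; "torque": the same for the moment, N m; "opening": finger opening in m; "grip_force": force on a finger pad.
Only numpy, scipy, OpenCV 4.12 (cv2) and the standard library are available. Lean on these libraries where they do the work, as an engineer would, in place of code of your own. Each camera call takes 0.05 s, during which the arm holds its last target. There are 200 camera calls.

TASK

The date stamp has been left standing between the two upright fences of the width jig in front of you: take it out and stand it upright on the bare bench top, off the jig, and let go of it. Then pull up the lock plunger by its knob, slide the sleeve one hole towards the fixed fence, and let the pin go fully home in that hole; finish still gripping the knob with the pin held down in its hole. Leave the label roll, the tin and the red marker beside the jig where they are.

Things in the scene. Friction and masses are not known exactly. Their poses are not given: they have to be found in the camera images.
- jig: Width jig fixed to the bench: aluminium base plate 6 mm thick, spanning x -75..75, y -105..125 mm from its origin (on the bench top, z = 0). A 25 mm square steel rail, top 37 mm above the bench, runs along the jig's y at x = +45 mm, with holes in its top at y = -45, 0 and +45 mm. A grey sleeve on the rail (35 x 50 mm, 41 mm high) carries the sliding fence and the lock plunger.
- fixed_fence (a point): Middle of the top edge of the fixed fence's inner face: an upright plate across the jig (x -65..62 mm) at the plate's +y end, inner face at jig y = +95 mm, top 46 mm above the bench.
- sliding_fence (a point): Middle of the top edge of the sliding fence's inner face: an upright plate parallel to the fixed fence, 46 mm high, inner face 25 mm to +y of the sleeve's middle, jig x -65..55 mm. It moves with the sleeve. At the start the fences are 70 mm apart.
- sleeve (a joint): Position of the sleeve along the rail, m: about 0 at the start (pin in the middle hole), growing towards the fixed fence (jig's +y); 0.045 is the next hole towards the fixed fence. Travel -0.050 to 0.068. About 2 N of friction once the pin is out; locked to within 2 mm while the pin is in a hole.
- plunger (a joint): Lift of the lock plunger, m: 0 with the pin fully home in a hole, 0.018 fully pulled. The pin's tip clears the rail from 0.010. A spring pulls it down (5 N at 0, 9.5 N at the top); let go between holes it rests on the rail top. The pin is 8 mm thick, round-tipped; a hole gives 1.75 mm of play each way along the rail.
- knob: Round black plunger knob to grip from above, 26 mm in diameter, 24 mm high; origin at its middle, 73 mm above the bench when the pin is home. Straight above the pin: jig x = +45 mm, y = joint sleeve. It moves with the sleeve along the jig's y and with the plunger along z. Below it a 20 mm boss reaches up to 57 mm above the bench.
- stamp: Loose date stamp standing upright on the jig's base plate between the fences, 92 mm tall, 90 g: foot 20 x 44 mm, 28 mm high, above it a turned brown handle up to 27 mm thick. Origin at the centre of its underside, z up; the handle's axis stands 2 mm to its +x. Grip the handle about 70 mm above its underside.
- label_roll: Bystander: roll of round seals lying flat, 66 mm in diameter, 36 mm high, loose; origin at the centre of its underside.
- tin: Bystander: round food tin, 75 mm in diameter, 58 mm high, loose; origin at the centre of its underside.
- marker: Bystander: marker pen with a red cap, 132 mm long (its y), 15 mm thick, loose; origin at the centre of its underside.
There are look-alikes about, which are no part of the job. What is shaped like the stamp but blue or orange is not meant.

How it is judged:
By the outcome, as a careful person would: the job done as asked, in the order asked, and still so for the second after the job is handed in, while the arm keeps its last pose, push and grip.
It also fails if it takes over 48 s, if anything falls off the work surface, if the arm or the gripper's body presses on something with over 40 N, if the wrist force passes 120 N, or if a joint passes its speed limit or range.

## Working session

There is one attempt and no reset: what is moved stays moved. The work goes in short steps, Python scripts to look and compute and a tool call to move; the robot and the scene stay as the last step left them, time stands still between calls to the robot, and variables do not carry over. Pictures are saved under pics/ and viewed, at most 10 in all, crops included, and the job is handed in when it is done.

Besides the shell and the picture viewer there is one more tool, called after "Emit:" in YAML: its name, and indented under it one key for each argument. send_rows: Moves the arm, as the interface text tells. Its arguments: {"type":"object","properties":{"targets":{"type":"array"},"force":{"type":"number"}},"required":["targets"]}

```bash
mkdir -p pics; cat > h.py <<'E'
import numpy as np, cv2
from scipy.spatial.transform import Rotation as R
from cell import monitor, read_camera, get_calibration, job, robot
def rot(o):
    o=np.array(o,float)
    return o if o.shape==(3,3) else R.from_euler('xyz',o).as_matrix()
def world(name,d,u,v):
    c=get_calibration(name);K=np.array(c["intrinsics"]);z=d[v,u]
    p=np.array([(u-K[0,2])/K[0,0]*z,-(v-K[1,2])/K[1,1]*z,-z])
    return rot(c["orientation"])@p+np.array(c["origin"])
def cloud(name,d):
    c=get_calibration(name);K=np.array(c["intrinsics"]);v,u=np.mgrid[:400,:640]
    p=np.stack([(u-K[0,2])/K[0,0]*d,-(v-K[1,2])/K[1,1]*d,-d],-1)
    return p@rot(c["orientation"]).T+np.array(c["origin"])
E
python3 - <<'E'
from h import *
for n in("scene","side"):
    p,d=read_camera(n);cv2.imwrite(f"pics/{n}0.png",p[...,::-1]);np.savez(f"{n}0.npz",p=p,d=d)
    print(n,get_calibration(n))
print(monitor.observe(),robot.tcp_to_grasp)
E
```

```text
scene {'intrinsics': array([[439.37843674,   0.        , 319.11596319],
       [  0.        , 439.37843674, 198.83712637],
       [  0.        ,   0.        ,   1.        ]]), 'origin': array([-0.07436018, -0.38320921,  0.72194077]), 'orientation': array([ 0.86952624,  0.01925237, -1.01844703])}
side {'intrinsics': array([[402.50610025,   0.        , 315.25435488],
       [  0.        , 402.50610025, 202.11938066],
       [  0.        ,   0.        ,   1.        ]]), 'origin': array([ 0.27845332, -0.5657885 ,  0.65219966]), 'orientation': array([ 0.85491486, -0.00086774, -0.39550685])}
{'time': 0.1, 'qpos': array([ 1.13899589e+00,  3.42656805e-01,  1.52486707e+00,  8.65297269e-06,
        1.27542643e+00, -1.46011159e-01]), 'qvel': array([ 4.49081872e-04,  3.34893169e-05, -1.47785484e-03, -1.68953585e-03,
        1.29059971e-03, -1.03957824e-03]), 'joint_efforts': array([ 2.12741172e-03, -4.32007670e+01, -2.44693440e+01,  7.21182232e-02,
        5.26067102e-02, -1.01691769e-04]), 'tool_pos': array([0.14784067, 0.50339357, 0.22613151]), 'tool_rot': array([-3.14025065e+00, -2.05715643e-04,  2.85580072e+00]), 'contact_force': array([-0.3237619 ,  0.56510984,  0.25418162]), 'torque': array([-0.00030656,  0.00694096, -0.02959477]), 'grip_force': 0.0, 'opening': 0.0916806674008244} -0.0188
```

View pics/scene0.png

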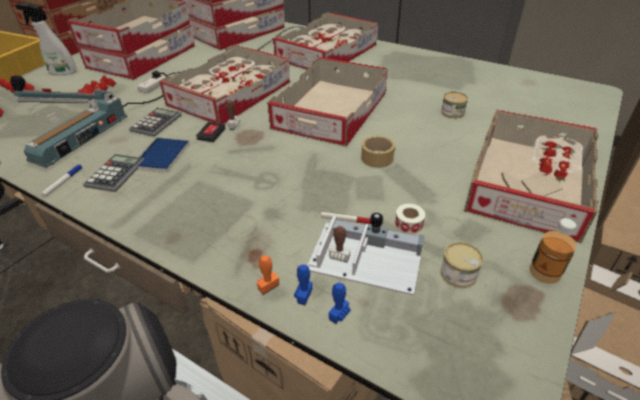

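View pics/side0.png

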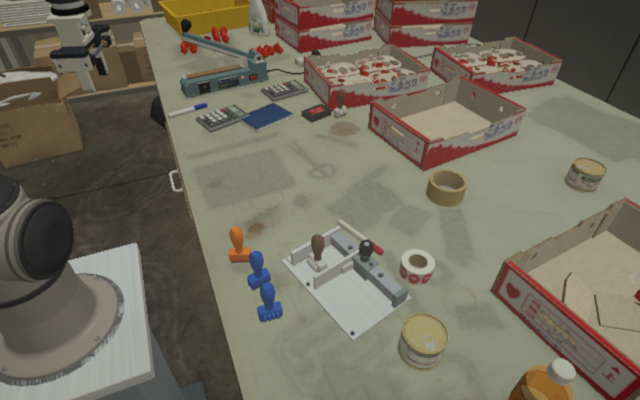

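Stamp candidates in the scene view:
- Brown stamp between the jig's fences at (340,240). This is the one meant, being brown and inside the jig.
- Blue stamps at (304,283) and (339,300), and an orange one at (265,273). These are excluded by colour.
- A small brown stamp at (232,118), far off on the bench and not in the jig.

The jig plate is at about (367,255) and the knob at (376,219). I'll confirm this in an enlarged crop and measure.

```bash
python3 - <<'E'
from h import *
S=np.load("scene0.npz");D=np.load("side0.npz")
a=cv2.resize(S["p"][195:325,240:440],(800,520),interpolation=cv2.INTER_CUBIC)
cv2.imwrite("pics/c1.png",a[...,::-1])
b=cv2.resize(D["p"][205:345,220:420],(800,560),interpolation=cv2.INTER_CUBIC)
cv2.imwrite("pics/c2.png",b[...,::-1])
w=lambda n,u,v:print(n,u,v,world(n,(S if n=="scene" else D)["d"],u,v).round(4))
for u,v in[(376,217),(340,230),(408,226),(265,262),(304,270),(339,287),(460,262)]:w("scene",u,v)
for u,v in[(366,246),(317,240),(416,262),(425,340)]:w("side",u,v)
E
```

```text
scene 376 217 [ 0.5694 -0.1142  0.0871]
scene 340 230 [ 0.4861 -0.0734  0.0984]
scene 408 226 [ 0.6422 -0.1638  0.0248]
scene 265 262 [0.3451 0.0112 0.0897]
scene 304 270 [ 0.3664 -0.064   0.0899]
scene 339 287 [ 0.3629 -0.1413  0.0932]
scene 460 262 [ 0.5655 -0.3031  0.0567]
side 366 246 [ 0.5716 -0.1173  0.0827]
side 317 240 [ 0.4862 -0.0782  0.0958]
side 416 262 [ 0.6825 -0.141   0.0116]
side 425 340 [ 0.5772 -0.3148  0.0536]
```

View pics/c1.png

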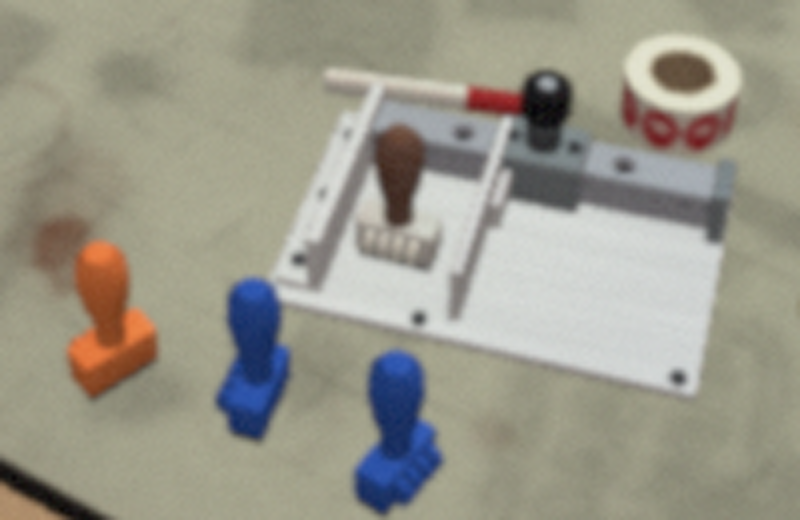

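View pics/c2.png

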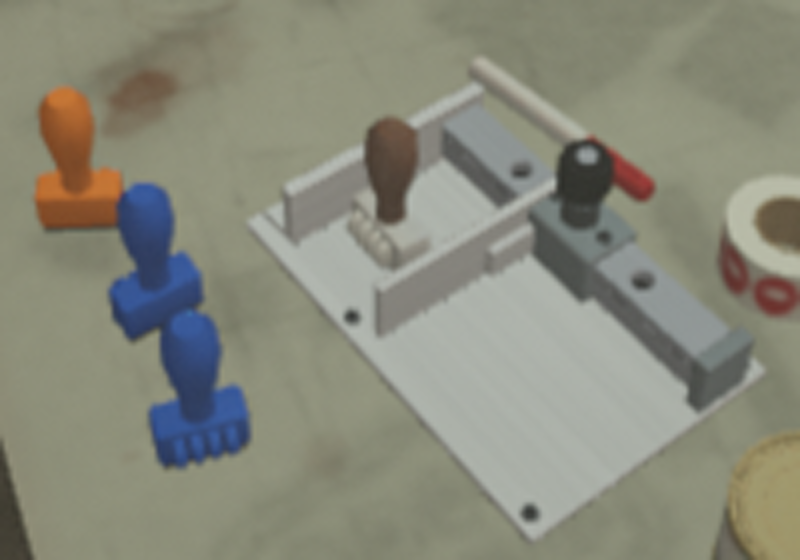

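The crops confirm it: the brown stamp at c1 (400,170) stands between the fences. The fixed fence is at the left at c1 (340,190), the sleeve and knob at c1 (545,100), and the target hole at c1 (463,132). Next I'll fit the jig pose.

```bash
cat > fit.py <<'E'
from h import *
from scipy.optimize import least_squares
def proj(n,P):
    c=get_calibration(n);K=np.array(c["intrinsics"]);q=(P-np.array(c["origin"]))@rot(c["orientation"])
    return np.stack([K[0,0]*q[:,0]/-q[:,2]+K[0,2],-K[1,1]*q[:,1]/-q[:,2]+K[1,2]],-1)
if __name__=="__main__":
    # jig points: plate corners, target hole, back hole
    J=dict(nm=(-75,-105,6),xm=(75,-105,6),np_=(-75,125,6),h1=(45,45,37),h2=(45,-45,37),kt=(45,0,85))
    s=lambda x,y:(240+x/4-.4,195+y/4-.4); t=lambda x,y:(220+x/4-.4,205+y/4-.4)
    O=[("scene","nm",s(695,394)),("scene","np_",s(275,296)),("scene","h1",s(463,132)),("scene","h2",s(625,165)),
       ("side","nm",t(535,541)),("side","xm",t(764,370)),("side","np_",t(248,220)),("side","h1",t(521,170)),("side","h2",t(643,281))]
    def W(p,k): return np.array([p[0],p[1],0])+R.from_euler('z',p[2]).apply(np.array(J[k])/1000)
    f=lambda p:np.concatenate([proj(n,W(p,k)[None])[0]-o for n,k,o in O])
    r=least_squares(f,[.5,-.12,0],loss="soft_l1");p=r.x
    print("jig",p.round(4),f(p).round(1))
    S=[np.load(n+"0.npz") for n in("scene","side")]
    C=np.concatenate([cloud(n,q["d"])[q["d"]>0] for n,q in zip(("scene","side"),S)])
    Q=R.from_euler('z',-p[2]).apply(C-[p[0],p[1],0])
    ins=(abs(Q[:,0])<.08)&(Q[:,1]>-.11)&(Q[:,1]<.13)
    for nm,m in dict(handle=(Q[:,2]>.07)&(Q[:,0]<.02),knob=(Q[:,2]>.07)&(Q[:,0]>.02)).items():
        q=Q[ins&m];print(nm,len(q),q.min(0).round(4),q.max(0).round(4))
    print("plate z",np.median(Q[ins&(Q[:,0]<0)&(Q[:,1]<0)&(Q[:,2]<.02)][:,2]))
    print("rot",R.from_euler('z',p[2]).apply([[.045,0,0],[.045,.045,0]])+[p[0],p[1],0])
    # free spot check
    for x,y in((.50,.1),(.48,.12)):
        g=C[(np.hypot(C[:,0]-x,C[:,1]-y)<.07)];print(x,y,len(g),g[:,2].max().round(3))
    # stamp top by sphere/circle in cam axes: mean per camera
    for n,q in zip(("scene","side"),S):
        c=cloud(n,q["d"]);jq=R.from_euler('z',-p[2]).apply(c.reshape(-1,3)-[p[0],p[1],0])
        for nm,a in(("handle",jq[:,0]<.02),("knob",jq[:,0]>.02)):
            m=a&(jq[:,2]>.065)&(abs(jq[:,0])<.07)&(jq[:,1]>-.05)&(jq[:,1]<.09)
            A=jq[m];rr=.0125
            b=least_squares(lambda x:np.hypot(A[:,0]-x[0],A[:,1]-x[1])-rr,A[:,:2].mean(0),loss="soft_l1",f_scale=.002).x if m.sum()>5 else None
            # silhouette centre
            v,u=np.unravel_index(np.where(m)[0],(400,640));print(n,nm,b,"px",u.min(),u.max(),v.min(),v.max())
E
python3 fit.py
```

```text
jig [ 0.5317 -0.1251  0.2477] [ 0.6  1.  -3.2  0.4  0.5  0.6  0.1  0.4 -0.3 -0.4  1.4 -0.3 -0.4 -0.2
  0.4 -0.5  0.3 -0.6]
handle 366 [-0.0406  0.0491  0.0701] [-0.015   0.0754  0.101 ]
knob 312 [ 0.0303 -0.0142  0.07  ] [0.0581 0.0134 0.0896]
plate z 0.005367387487239695
rot [[ 0.57535852 -0.11404931  0.        ]
 [ 0.56432407 -0.07042316  0.        ]]
0.5 0.1 3795 0.006
0.48 0.12 3765 0.006
scene handle [-0.02394468  0.06392567] px 334 346 225 242
scene knob [0.0453572  0.00092335] px 370 383 212 226
side handle [-0.0260163   0.06372579] px 311 324 234 251
side knob [ 0.04366729 -0.00012607] px 359 373 240 255
```

```bash
cat > go.py <<'E'
import sys
from h import *
# go.py x y z yaw : shift in tool cm and spin deg from the measured pose
t=list(map(float,sys.argv[1:5]));s=monitor.observe()
M=rot(s["tool_rot"]);d=M.T@(np.array(t[:3])-s["tool_pos"])
sp=-np.degrees((t[3]-s["tool_rot"][2]+np.pi)%(2*np.pi)-np.pi)
print("cm",(d*100).round(2),"spin",sp.round(2),"t",s["time"],"open",s["opening"],"F",s["contact_force"].round(2),"tcp",s["tool_pos"].round(4),"rpy",s["tool_rot"].round(3))
E
echo
```

Emit:
send_rows:
  targets:
    - {"translation": [-3.5,-3.2,0],"spin": -6,"jaw": 0.8}
    - {"translation": [-7,-6.4,0],"spin": -12,"jaw": 0.6}
    - {"translation": [-10.5,-9.6,0],"spin": -18,"jaw": 0.6}
    - {"translation": [-14,-12.8,0],"spin": -24,"jaw": 0.6}
    - {"translation": [-17.5,-16,0],"spin": -30,"jaw": 0.6}
  force: 25

```text
time: 0.6
tool_pos: [0.2711, 0.2992, 0.2266]
tool_rot: [-3.142, -0.0, -2.899]
contact_force: [1.1, -0.1, 0.6]
opening: 0.0576
grip_force: 0.0
```

```bash
python3 go.py .491 -.0704 .15 3.389
```

```text
cm [-12.47 -41.16   7.66] spin -0.28 t 0.6 open 0.057583984920063724 F [ 1.15 -0.1   0.59] tcp [0.2711 0.2992 0.2266] rpy [-3.142 -0.    -2.899]
```

Emit:
send_rows:
  targets:
    - {"translation": [-1.2,-4.2,0],"spin": 0,"jaw": 0.55}
    - {"translation": [-2.5,-8.5,0],"spin": 0,"jaw": 0.55}
    - {"translation": [-3.8,-12.7,0],"spin": 0,"jaw": 0.55}
    - {"translation": [-5,-17,0],"spin": 0,"jaw": 0.55}
    - {"translation": [-6.3,-21,0],"spin": 0,"jaw": 0.55}

```text
time: 1.1
tool_pos: [0.3818, 0.1098, 0.2267]
tool_rot: [3.141, -0.0, -2.904]
contact_force: [0.5, 0.7, -0.1]
opening: 0.0506
grip_force: 0.0
```

Emit:
send_rows:
  targets:
    - {"translation": [-1.5,-4.5,0],"spin": 0,"jaw": 0.55}
    - {"translation": [-3,-9,0],"spin": 0,"jaw": 0.55}
    - {"translation": [-4.5,-13.5,2],"spin": 0,"jaw": 0.55}
    - {"translation": [-6,-18,4],"spin": 0,"jaw": 0.55}
    - {"translation": [-6.2,-20.2,7],"spin": 0,"jaw": 0.55}

```text
time: 1.6
tool_pos: [0.4919, -0.0734, 0.1567]
tool_rot: [-3.139, 0.004, -2.906]
contact_force: [0.4, 0.6, 0.3]
opening: 0.0504
grip_force: 0.0
```

```bash
python3 go.py .491 -.0704 .057 3.389; python3 - <<'E'
from h import *
p,d=read_camera("scene");cv2.imwrite("pics/s1.png",cv2.resize(p[120:320,240:440],(600,600),interpolation=cv2.INTER_CUBIC)[...,::-1])
E
```

```text
cm [0.05 0.34 9.97] spin -0.67 t 1.6 open 0.050404909186666784 F [0.43 0.64 0.29] tcp [ 0.4919 -0.0734  0.1567] rpy [-3.139  0.004 -2.906]
```

View pics/s1.png

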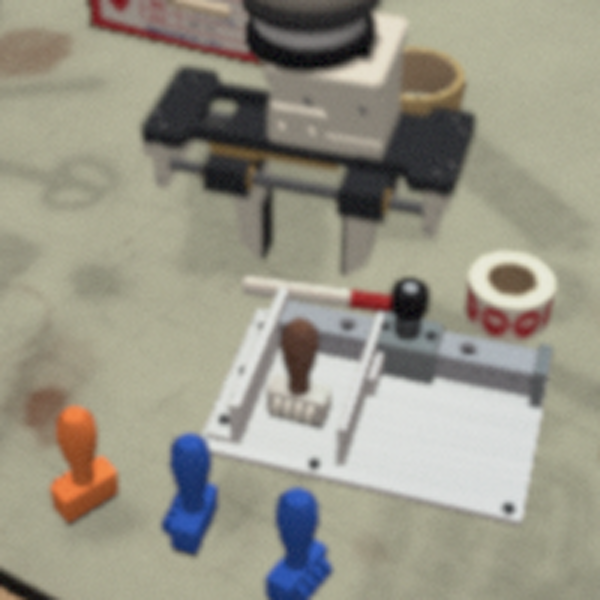

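The open fingers at s1 (260,250) and (350,265) hang above the stamp at s1 (298,345). I'll descend and grip.

Emit:
send_rows:
  targets:
    - {"translation": [0,0.3,2],"spin": -0.6,"jaw": 0.55}
    - {"translation": [0,0.3,4.5],"spin": -0.6,"jaw": 0.55}
    - {"translation": [0,0.3,7],"spin": -0.6,"jaw": 0.55}
    - {"translation": [0,0.3,9],"spin": -0.6,"jaw": 0.55}
    - {"translation": [0,0.3,9.9],"spin": -0.6,"jaw": 0.55}

```text
time: 2.15
tool_pos: [0.4872, -0.0667, 0.0558]
tool_rot: [3.14, -0.003, -2.893]
contact_force: [-1.3, 0.8, 0.5]
opening: 0.0507
grip_force: 0.0
```

Emit:
send_rows:
  targets:
    - {"translation": [0,0,0],"spin": 0,"jaw": 0.4}
    - {"translation": [0,0,0],"spin": 0,"jaw": 0.3}
    - {"translation": [0,0,0],"spin": 0,"jaw": 0.1}
    - {"translation": [0,0,0],"spin": 0,"jaw": 0.1}
    - {"translation": [0,0,0],"spin": 0,"jaw": 0.1}
  force: 20

```text
time: 2.65
tool_pos: [0.4893, -0.0674, 0.0586]
tool_rot: [-3.14, 0.002, -2.893]
contact_force: [-0.0, 0.0, 3.8]
opening: 0.0254
grip_force: 20.0
```

```bash
python3 go.py .491 -.0704 .057 3.389
```

```text
cm [-0.09 -0.33  0.16] spin 0.05 t 2.65 open 0.025417060460969303 F [-0.04  0.01  3.82] tcp [ 0.4893 -0.0674  0.0586] rpy [-3.140e+00  2.000e-03 -2.893e+00]
```

Emit:
send_rows:
  targets:
    - {"translation": [0,0,-1],"spin": 0,"jaw": 0.1}
    - {"translation": [0,0,-3],"spin": 0,"jaw": 0.1}
    - {"translation": [0,0,-5],"spin": 0,"jaw": 0.1}
    - {"translation": [0,0,-7.5],"spin": 0,"jaw": 0.1}
    - {"translation": [0,0,-9],"spin": 0,"jaw": 0.1}

```text
time: 3.15
tool_pos: [0.489, -0.0672, 0.15]
tool_rot: [-3.141, 0.002, -2.893]
contact_force: [0.4, -0.3, -1.2]
opening: 0.0254
grip_force: 20.0
```

```bash
python3 go.py .49 .11 .147 3.389; python3 - <<'E'
from h import *
p,d=read_camera("side");cv2.imwrite("pics/s2.png",cv2.resize(p[130:330,200:450],(750,600),interpolation=cv2.INTER_CUBIC)[...,::-1])
E
```

```text
cm [-4.45 17.15  0.3 ] spin 0.05 t 3.15 open 0.02535419281756411 F [ 0.38 -0.35 -1.24] tcp [ 0.489  -0.0672  0.15  ] rpy [-3.141e+00  2.000e-03 -2.893e+00]
```

View pics/s2.png

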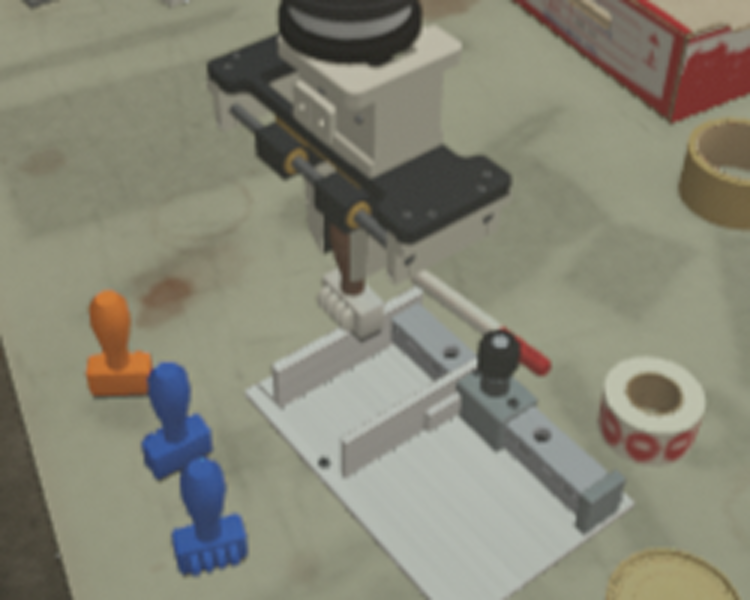

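The stamp hangs upright and clear at s2 (350,300). I'll carry it over to the bare bench.

Emit:
send_rows:
  targets:
    - {"translation": [-0.9,3.4,0],"spin": 0,"jaw": 0.1}
    - {"translation": [-1.8,6.8,0],"spin": 0,"jaw": 0.1}
    - {"translation": [-2.7,10.5,0],"spin": 0,"jaw": 0.1}
    - {"translation": [-3.6,14,0],"spin": 0,"jaw": 0.1}
    - {"translation": [-4.5,17,0],"spin": 0,"jaw": 0.1}

```text
time: 3.7
tool_pos: [0.4897, 0.1104, 0.1476]
tool_rot: [3.141, -0.001, -2.893]
contact_force: [0.3, -0.9, -0.0]
opening: 0.0252
grip_force: 20.0
```

Emit:
send_rows:
  targets:
    - {"translation": [0,0,1.5],"spin": 0,"jaw": 0.1}
    - {"translation": [0,0,3.5],"spin": 0,"jaw": 0.1}
    - {"translation": [0,0,5.5],"spin": 0,"jaw": 0.1}
    - {"translation": [0,0,7.5],"spin": 0,"jaw": 0.1}
    - {"translation": [0,0,8.5],"spin": 0,"jaw": 0.1}

```text
time: 4.2
tool_pos: [0.4892, 0.1087, 0.0611]
tool_rot: [3.141, -0.003, -2.893]
contact_force: [-0.0, 0.5, -0.5]
opening: 0.025
grip_force: 20.0
```

```bash
python3 go.py .49 .11 .052 3.389
```

```text
cm [-0.11  0.1   0.91] spin 0.05 t 4.2 open 0.024964779668363857 F [-0.01  0.49 -0.55] tcp [0.4892 0.1087 0.0611] rpy [ 3.141e+00 -3.000e-03 -2.893e+00]
```

Emit:
send_rows:
  targets:
    - {"translation": [0,0,0.2],"spin": 0,"jaw": 0.1}
    - {"translation": [0,0,0.4],"spin": 0,"jaw": 0.1}
    - {"translation": [0,0,0.6],"spin": 0,"jaw": 0.1}
    - {"translation": [0,0,0.8],"spin": 0,"jaw": 0.1}
    - {"translation": [0,0,0.8],"spin": 0,"jaw": 0.1}

```text
time: 4.7
tool_pos: [0.4905, 0.1087, 0.0549]
tool_rot: [-3.142, 0.001, -2.893]
contact_force: [-0.2, 0.9, -1.2]
opening: 0.025
grip_force: 20.0
```

Emit:
send_rows:
  targets:
    - {"translation": [0,0,0.1],"spin": 0,"jaw": 0.1}
    - {"translation": [0,0,0.2],"spin": 0,"jaw": 0.1}
    - {"translation": [0,0,0.3],"spin": 0,"jaw": 0.1}
    - {"translation": [0,0,0.3],"spin": 0,"jaw": 0.1}
    - {"translation": [0,0,0.3],"spin": 0,"jaw": 0.1}

```text
time: 5.2
tool_pos: [0.4912, 0.1087, 0.0526]
tool_rot: [-3.141, 0.002, -2.893]
contact_force: [0.0, -0.8, 5.2]
opening: 0.0253
grip_force: 20.0
```

The bench contact shows as about 5 N upward, so I'll release and rise.

Emit:
send_rows:
  targets:
    - {"translation": [0,0,0],"spin": 0,"jaw": 0.35}
    - {"translation": [0,0,0],"spin": 0,"jaw": 0.45}
    - {"translation": [0,0,0],"spin": 0,"jaw": 0.55}
    - {"translation": [0,0,0],"spin": 0,"jaw": 0.6}
    - {"translation": [0,0,-0.5],"spin": 0,"jaw": 0.6}

```text
time: 5.7
tool_pos: [0.4899, 0.1087, 0.0563]
tool_rot: [3.141, -0.001, -2.893]
contact_force: [-0.6, -0.8, 0.3]
opening: 0.0543
grip_force: 0.0
```

Emit:
send_rows:
  targets:
    - {"translation": [0,0,-1.5],"spin": 0,"jaw": 0.6}
    - {"translation": [0,0,-4],"spin": 0,"jaw": 0.6}
    - {"translation": [0,0,-7],"spin": 0,"jaw": 0.6}
    - {"translation": [0,0,-10],"spin": 0,"jaw": 0.6}
    - {"translation": [0,0,-11],"spin": 0,"jaw": 0.6}

```text
time: 6.2
tool_pos: [0.4918, 0.1089, 0.1698]
tool_rot: [-3.141, 0.005, -2.893]
contact_force: [-0.3, -0.6, -1.2]
opening: 0.055
grip_force: 0.0
```

```bash
python3 go.py .5754 -.114 .13 3.389; python3 - <<'E'
from h import *
p,d=read_camera("side");cv2.imwrite("pics/s3.png",cv2.resize(p[90:350,200:450],(577,600),interpolation=cv2.INTER_CUBIC)[...,::-1])
E
```

```text
cm [ -2.6  -23.65   4.02] spin 0.05 t 6.2 open 0.054963880545094844 F [-0.34 -0.56 -1.15] tcp [0.4918 0.1089 0.1698] rpy [-3.141  0.005 -2.893]
```

View pics/s3.png

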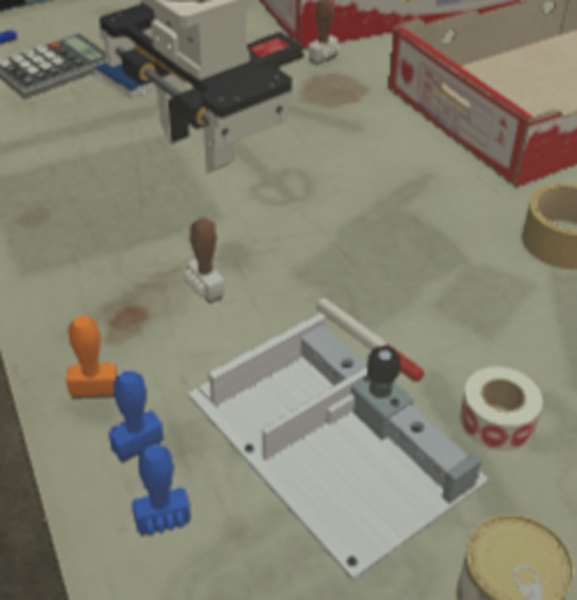

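The stamp stands upright and released on the bare bench at s3 (205,260). Now the knob.

Emit:
send_rows:
  targets:
    - {"translation": [-0.5,-4.7,0],"spin": 0,"jaw": 0.55}
    - {"translation": [-1,-9.4,0],"spin": 0,"jaw": 0.55}
    - {"translation": [-1.5,-14.1,0],"spin": 0,"jaw": 0.55}
    - {"translation": [-2,-18.8,0],"spin": 0,"jaw": 0.55}
    - {"translation": [-2.6,-23.4,1],"spin": 0,"jaw": 0.55}

```text
time: 6.75
tool_pos: [0.5736, -0.1137, 0.1563]
tool_rot: [-3.141, 0.001, -2.894]
contact_force: [0.7, -0.0, -0.6]
opening: 0.0506
grip_force: 0.0
```

Emit:
send_rows:
  targets:
    - {"translation": [0,0,1],"spin": 0,"jaw": 0.55}
    - {"translation": [0,0,2],"spin": 0,"jaw": 0.55}
    - {"translation": [0,0,3],"spin": 0,"jaw": 0.55}
    - {"translation": [0,0,3.5],"spin": 0,"jaw": 0.55}
    - {"translation": [0,0,3.5],"spin": 0,"jaw": 0.55}

```text
time: 7.25
tool_pos: [0.5724, -0.1104, 0.1208]
tool_rot: [3.14, -0.002, -2.892]
contact_force: [-0.5, 0.6, -0.9]
opening: 0.0505
grip_force: 0.0
```

```bash
python3 go.py .5754 -.114 .056 3.389
```

```text
cm [-0.21 -0.43  6.48] spin 0.14 t 7.25 open 0.050483941100476555 F [-0.49  0.63 -0.91] tcp [ 0.5724 -0.1104  0.1208] rpy [ 3.140e+00 -2.000e-03 -2.892e+00]
```

Emit:
send_rows:
  targets:
    - {"translation": [-0.2,-0.3,1],"spin": 0,"jaw": 0.55}
    - {"translation": [-0.2,-0.3,2.5],"spin": 0,"jaw": 0.55}
    - {"translation": [-0.2,-0.3,4],"spin": 0,"jaw": 0.55}
    - {"translation": [-0.2,-0.3,5.5],"spin": 0,"jaw": 0.55}
    - {"translation": [-0.2,-0.3,6.4],"spin": 0,"jaw": 0.55}

```text
time: 7.75
tool_pos: [0.5756, -0.1138, 0.0566]
tool_rot: [3.141, -0.001, -2.893]
contact_force: [-0.1, -0.3, 0.7]
opening: 0.0502
grip_force: 0.0
```

Emit:
send_rows:
  targets:
    - {"translation": [0,0,0],"spin": 0,"jaw": 0.45}
    - {"translation": [0,0,0],"spin": 0,"jaw": 0.35}
    - {"translation": [0,0,0],"spin": 0,"jaw": 0.1}
    - {"translation": [0,0,0],"spin": 0,"jaw": 0.1}
    - {"translation": [0,0,0],"spin": 0,"jaw": 0.1}
  force: 40

```text
time: 8.25
tool_pos: [0.5762, -0.1139, 0.0585]
tool_rot: [-3.141, 0.001, -2.893]
contact_force: [-0.8, 2.3, 3.1]
opening: 0.0248
grip_force: 40.0
```

```bash
python3 go.py .5754 -.114 .056 3.389
```

```text
cm [0.08 0.01 0.25] spin 0.04 t 8.25 open 0.024780047881532697 F [-0.81  2.31  3.12] tcp [ 0.5762 -0.1139  0.0585] rpy [-3.141e+00  1.000e-03 -2.893e+00]
```

Emit:
send_rows:
  targets:
    - {"translation": [0,0,-0.4],"spin": 0,"jaw": 0.1}
    - {"translation": [0,0,-0.8],"spin": 0,"jaw": 0.1}
    - {"translation": [0,0,-1.2],"spin": 0,"jaw": 0.1}
    - {"translation": [0,0,-1.5],"spin": 0,"jaw": 0.1}
    - {"translation": [0,0,-1.5],"spin": 0,"jaw": 0.1}

```text
time: 8.75
tool_pos: [0.576, -0.1139, 0.0726]
tool_rot: [3.141, 0.0, -2.893]
contact_force: [5.0, 3.1, -9.7]
opening: 0.0249
grip_force: 40.0
```

The spring load of about 9 N shows the plunger is up by about 14 mm. Sliding one hole.

Emit:
send_rows:
  targets:
    - {"translation": [0,0.9,0],"spin": 0,"jaw": 0.1}
    - {"translation": [0,1.9,0],"spin": 0,"jaw": 0.1}
    - {"translation": [0,2.9,0],"spin": 0,"jaw": 0.1}
    - {"translation": [0,3.8,0],"spin": 0,"jaw": 0.1}
    - {"translation": [0,4.5,0],"spin": 0,"jaw": 0.1}

```text
time: 9.25
tool_pos: [0.5652, -0.0709, 0.0725]
tool_rot: [-3.14, 0.001, -2.893]
contact_force: [5.3, -1.8, -9.1]
opening: 0.0249
grip_force: 40.0
```

Emit:
send_rows:
  targets:
    - {"translation": [0,0,0],"spin": 0,"jaw": 0.1}
    - {"translation": [0,0,0],"spin": 0,"jaw": 0.1}
    - {"translation": [0,0,0],"spin": 0,"jaw": 0.1}
    - {"translation": [0,0,0],"spin": 0,"jaw": 0.1}
    - {"translation": [0,0,0],"spin": 0,"jaw": 0.1}

```text
time: 9.75
tool_pos: [0.565, -0.0702, 0.0723]
tool_rot: [3.141, 0.0, -2.894]
contact_force: [4.8, 3.9, -8.5]
opening: 0.0249
grip_force: 40.0
```

```bash
python3 go.py .5652 -.0703 .0585 3.389; python3 - <<'E'
from h import *
p,d=read_camera("side");cv2.imwrite("pics/s4.png",cv2.resize(p[200:320,260:440],(780,520),interpolation=cv2.INTER_CUBIC)[...,::-1])
E
```

```text
cm [-0.02 -0.01  1.38] spin 0.04 t 9.75 open 0.024900065600835634 F [ 4.84  3.91 -8.49] tcp [ 0.565  -0.0702  0.0723] rpy [ 3.141  0.    -2.894]
```

View pics/s4.png

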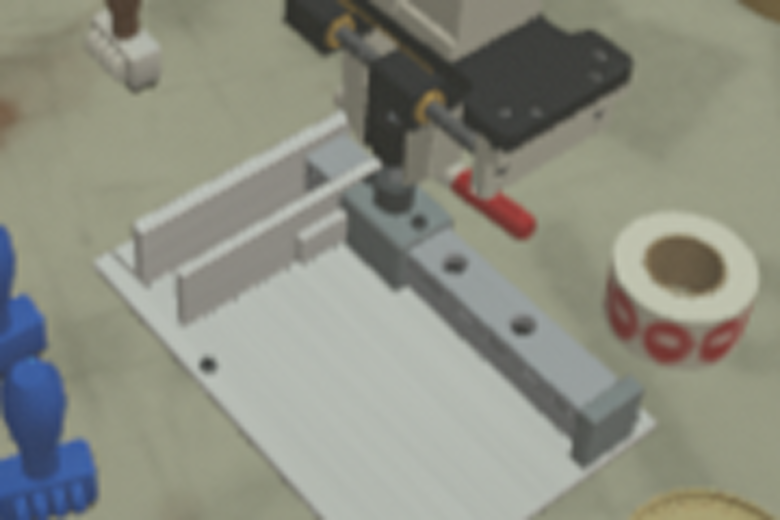

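The sleeve has moved, with two holes now exposed behind it at s4 (455,262) and (522,325). The displacement is 45.1 mm. Lowering the pin.

Emit:
send_rows:
  targets:
    - {"translation": [0,0,0.3],"spin": 0,"jaw": 0.1}
    - {"translation": [0,0,0.6],"spin": 0,"jaw": 0.1}
    - {"translation": [0,0,0.9],"spin": 0,"jaw": 0.1}
    - {"translation": [0,0,1.2],"spin": 0,"jaw": 0.1}
    - {"translation": [0,0,1.5],"spin": 0,"jaw": 0.1}

```text
time: 10.3
tool_pos: [0.5653, -0.0703, 0.0583]
tool_rot: [-3.142, 0.001, -2.894]
contact_force: [-3.4, 4.7, 22.5]
opening: 0.0251
grip_force: 40.0
```

Emit:
send_rows:
  targets:
    - {"translation": [0,0,0.1],"spin": 0,"jaw": 0.1}
    - {"translation": [0,0,0.2],"spin": 0,"jaw": 0.1}
    - {"translation": [0,0,0.2],"spin": 0,"jaw": 0.1}
    - {"translation": [0,0,0.2],"spin": 0,"jaw": 0.1}
    - {"translation": [0,0,0.2],"spin": 0,"jaw": 0.1}

```text
time: 10.8
tool_pos: [0.5654, -0.0703, 0.0584]
tool_rot: [-3.141, 0.002, -2.893]
contact_force: [-1.8, 5.4, 14.2]
opening: 0.0253
grip_force: 40.0
```

```bash
python3 go.py .5652 -.0703 .0585 3.389
```

```text
cm [ 0.01  0.01 -0.01] spin 0.05 t 10.8 open 0.02531062817286583 F [-1.77  5.39 14.2 ] tcp [ 0.5654 -0.0703  0.0584] rpy [-3.141e+00  2.000e-03 -2.893e+00]
```

TCP height is back to its pin-home value (58.4 mm against 58.5 mm), with a firm stop holding 14 N of downward push. Rail-top rest would leave it about 10 mm higher, so the pin is home. Handing in.

```bash
python3 -c "
from h import *
s=monitor.observe();print(s['contact_force'],s['grip_force'],s['tool_pos'])
print(job.hand_in())"
```

```text
[-1.76833472  5.38799129 14.20309275] 40.00276029109955 [ 0.56535385 -0.0703204   0.05838501]
the job is handed in; nothing more can be done
None
```

I stood the stamp upright on the bare bench and moved the sleeve one hole towards the fixed fence; by TCP height and force the pin is home (the knob was hidden from the camera), and the job is handed in with the knob still gripped and pressed down.

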